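Level the rocking bench sharpener

TASK

The green bench sharpener rocks because its orange wing-screw foot is wound too short, and someone has propped that side with a wooden offcut. Pull the offcut out and put it in the slatted crate, and turn the wing until the machine stands level, with all four feet on the bench and no wobble. Leave the sharpener standing in its place and do not push about or knock over the bottle, tin, brush and hammer.

Things in the scene. Friction and masses are not known exactly. Their poses are not given: they have to be found in the camera images.
- sharpener: Loose 3 kg machine; origin at bench level under the middle of its green plate: 240 (x) x 190 (y) mm, underside 30, top 42 mm up. Grey disc 110 mm wide at (45,-10) mm, 96 high; steel tool-rest bar along the +x edge, 118 high; black switch box 50 x 30 at (-75,-60), 77 high. Fixed rubber feet (24 wide) at (-90,-70), (90,-70), (90,70); wing-screw foot at (-90,70). It leans to the wing-screw corner.
- wing (a joint): Turn of the orange wing (rad), growing clockwise seen from above; a full clockwise turn lowers the foot and the wing 15 mm. At 0 the foot is in one plane with the fixed feet; negative (as at the start): too short; positive: too long, rocks too. Stays as left; turns with 0.06 N m. In the sharpener's frame the blade lies at angle -value (counter-clockwise) from x.
- wing_grip (a point): Middle of the orange wing blade, on the screw axis; the blade is 64 mm long, 12 mm thick and 32 mm tall (16 mm above and below this point). Its x axis is along the blade, z is the screw axis, up. 88 mm above the underside of the screw foot. Below the blade is a round 28 mm hub down to 24 mm under this point.
- foot_a (a point): Underside of the fixed foot at (-90,-70) mm of the sharpener.
- foot_b (a point): Underside of the fixed foot at (90,-70) mm, diagonally opposite the wing screw.
- foot_c (a point): Underside of the fixed foot at (90,70) mm.
- foot_d (a point): Underside of the wing-screw foot (20 mm wide, domed).
- offcut_mid (a point): Centre of the loose pale wooden offcut, 130 (x) x 45 (y) x 28 (z) mm, 0.11 kg, lying flat on the bench with about 40 mm of its +x end under the sharpener's plate at the -x edge and the rest sticking out; the sharpener leans on it lightly.
- crate: Open slatted plywood crate fixed to the bench, 260 (x) x 200 (y) x 75 (z) mm outside, walls and floor 8 mm; origin at the centre of its underside. Empty.
- oil: Bystander: amber oil bottle with red cap, 60 mm diameter, 190 mm tall, standing; origin at the centre of its base.
- tin: Bystander: red tin, 84 mm diameter, 75 mm tall; origin at the centre of its base.
- brush: Bystander: wooden bench brush, 200 (x) x 55 x 48 mm, bristles down; origin at the centre of its underside.
- hammer: Bystander: hammer lying along its x axis, 260 mm long; origin at the middle of its underside.
Mind the look-alikes: they are no part of the job. What is shaped like the part that bears offcut_mid but purple or turquoise is not meant.

How it is judged:
By the outcome, as a careful person would: the job done as asked, in the order asked, and still so for the second after the job is handed in, with the robot touching nothing.
It also fails if it takes over 72 s, if anything falls off the work surface, if the arm or the gripper's body presses on something with over 40 N, if the wrist force passes 120 N, or if a joint passes its speed limit or range.

ROBOT

A 6-joint arm with a two-finger parallel gripper is mounted at the origin on the work surface. World frame = base frame: x ahead of the robot, y to its left, z up, the work surface at z = 0. Lengths are in mm, angles in rad, forces in N, time in s.
With the tool pointing down it reaches from about 325 to 850 mm from the base axis. Payload 15.5 kg.
Tool frame: the origin (TCP) lies midway between the tips of the shut fingers; the grasp point (between the pads) lies behind it (arm.tcp_to_grasp is the z of the grasp point in the tool frame, in mm); z points along the fingers, y is the line along which they close (so a half turn about z gives the same grasp; the last joint's range is limited). The gripper opens to 91 mm and grips with 3 to 60 N. Pads are 32 mm wide; open, the fingers measure 118 mm over their backs; the gripper's body (76 mm by 178 mm) begins 60 mm behind the grasp point.
Start: joints at [-1.216, 0.494, 1.345, -0, 1.302, -0.096], TCP at [271.742, -562.834, 213.915] pointing down, gripper open.
Joint ranges: [-2.91, 2.91], [-0.82, 2.16], [0.22, 2.67], [-1.22, 4.37], [0.12, 2.79], [-3.08, 3.08]. Speed limits (rad/s): [1.89, 1.89, 2.57, 3.01, 3.01, 3.01].

INTERFACE

Orientations are given as a unit quaternion [w, x, y, z].
In Python, from rig import arm, optics gives the robot as it stands.
- The arm moves only by the tool step_arm, never from a script. Its argument "rows" is text: rows parted by semicolons, each of 6 numbers parted by spaces: the shift along the tool's x, y, z scaled (see below), then the turn, a rotation vector about the tool's x, y, z scaled (see below). A call has 1 to 20 rows; each row is the pose to reach, as a shift and turn from the pose commanded when the call began, along the tool's axes at that moment, turning the shorter way round; what a row does not reach only later rows make up. The controller multiplies each number of a shift by 0.12 m and each number of a turn by 360 degrees. A row lasts 1/8 s, in which the tool goes at most 62.5 mm and 10.7 degrees, less where a joint would pass 70% of its speed; a pose out of reach is approached as far as the arm can. A call with a number of a shift or a turn outside -1 to 1 is refused whole. A call with a gripper value outside its range is refused whole. "jaw" is the finger opening in mm, from 0 to 91.2, set as the call begins (left out, the last holds). The fingers move at their own pace and stop on an object; "squeeze" is the grip in N (left out, the last holds). Time passes only in rows, so rows that repeat a pose let the fingers close. It gives the time, the measured TCP pose, the force, the opening and the grip force at its end, in the units of the state.
- arm.read_state(): the state, without advancing time (a new reading comes with each control period).
- optics.snapshot(name): name is "side" or "top"; returns a dict with "image" (384x512x3 uint8, red, green, blue), "K" (3x3 intrinsics, pixels), "world_to_cam" (4x4, takes a point from world to camera coordinates). Camera axes: x right, y down, z forward; pixel columns grow to the right and rows downward; lengths in mm; the calibration is good to about 2 mm. A picture is of the moment at which its call begins. There is no depth.
- arm.finish_job(): hands the job in; it is judged then, once.
Trained networks look in a picture, given as the dict that the camera call returned (one of the last four; its "shot" number tells which), for a name from the list of things; names that differ only in an ending like _2 or _b are one class to them, and where a whole thing is asked for, a point or a joint stands for the part that bears it (a point fixed in the world has none). Each returns a list of dicts, best first, with "score" (0 to 1); they miss things now and then, are a little off and sometimes report something else, mostly with a low value. They report only what shows in the picture. A call takes as long as a camera call. They do not tell look-alikes from the thing itself.
- optics.trace(target, picture): "pixels" (384x512 bool, what is visible of it) and "position" ([column, row] in pixels, amid what is visible of it).
The state is a dict: "t": time; "joint_pos": joint angles; "joint_velocities": joint speeds; "joint_efforts": joint torques, N m; "tool_pos": TCP position; "tcp_rot": TCP orientation; "ft_force": force on the tool from outside, world axes, zero at the start; "moment": the same for the moment, N m; "gripper_width": finger opening in mm; "grasp_force": force on a finger pad.
Only numpy, scipy, OpenCV 4.12 (cv2) and the standard library are available. Lean on these libraries where they do the work, as an engineer would, in place of code of your own. Each camera call takes 0.05 s, during which the arm holds its last target. There are 200 camera calls.

## Working session

There is one attempt and no reset: what is moved stays moved. The work goes in short steps, Python scripts to look and compute and a tool call to move; the robot and the scene stay as the last step left them, time stands still between calls to the robot, and variables do not carry over. Pictures are saved under pics/ and viewed, at most 10 in all, crops included, and the job is handed in when it is done.

Besides the shell and the picture viewer there is one more tool, called after "Call:" by a JSON object that holds its "api" and its "payload". step_arm: Moves the arm, as the interface text tells. Its arguments: {"type":"object","properties":{"rows":{"type":"string"},"jaw":{"type":"number"},"squeeze":{"type":"number"}},"required":["rows"]}

```bash
ls; mkdir -p pics; python3 - <<'E'
from rig import arm, optics
import cv2, numpy as np
s=arm.read_state(); print({k:np.round(v,3).tolist() for k,v in s.items()}, arm.tcp_to_grasp)
ims=[]
for n in ("top","side"):
    p=optics.snapshot(n); cv2.imwrite(f"pics/{n}0.png",p["image"][:,:,::-1])
    print(n,np.round(p["K"],1).tolist(),np.round(p["world_to_cam"],3).tolist())
    for t in ("sharpener","wing","offcut_mid","crate","oil","tin","brush","hammer"):
        for r in optics.trace(t,p)[:3]: print(t,round(r["score"],2),np.round(r["position"],1),r["pixels"].sum())
E
```

```text
pics
{'t': 0.0, 'joint_pos': [-1.217, 0.494, 1.346, -0.0, 1.302, -0.095], 'joint_velocities': [-0.001, -0.0, 0.0, 0.0, 0.0, 0.0], 'joint_efforts': [0.0, -87.882, -38.185, 0.071, 0.053, -0.0], 'tool_pos': [271.585, -562.493, 213.311], 'tcp_rot': [-0.001, 0.975, 0.223, -0.0], 'ft_force': [-0.356, 0.502, 0.353], 'moment': [0.009, -0.053, -0.009], 'grasp_force': 0.0, 'gripper_width': 91.02} -18.8
top [[449.8, 0.0, 250.2], [0.0, 449.8, 195.4], [0.0, 0.0, 1.0]] [[-0.012, -1.0, 0.011, -26.895], [-0.99, 0.01, -0.138, 509.28], [0.138, -0.013, -0.99, 1690.349], [0.0, 0.0, 0.0, 1.0]]
sharpener 0.71 [175.5 165.1] 3028
offcut_mid 0.87 [182.6 204.1] 301
offcut_mid 0.84 [230.  183.2] 357
offcut_mid 0.76 [121.9 172.6] 388
crate 0.76 [315.1 176.6] 3875
oil 0.7 [242.  140.7] 276
tin 0.72 [243.  226.4] 410
brush 0.76 [107.2 227.8] 819
brush 0.29 [174.2 163. ] 3208
hammer 0.8 [375.1 192. ] 612
hammer 0.23 [174.8 164.6] 3129
side [[362.8, 0.0, 256.1], [0.0, 362.8, 195.6], [0.0, 0.0, 1.0]] [[-0.998, -0.07, 0.005, 513.43], [-0.051, 0.668, -0.742, 91.507], [0.049, -0.741, -0.67, 1390.316], [0.0, 0.0, 0.0, 1.0]]
sharpener 0.67 [214.7 259.1] 3575
wing 0.55 [242.7 264.6] 145
offcut_mid 0.86 [210.6 322.3] 831
offcut_mid 0.82 [314.3 296.2] 625
offcut_mid 0.66 [240.6 216.4] 420
crate 0.8 [246.3 164. ] 2549
crate 0.66 [211.4 257.2] 3629
oil 0.57 [205.7 192.7] 538
tin 0.37 [205.4 194.9] 506
brush 0.63 [283.4 337.9] 1754
hammer 0.87 [268.8 134.7] 312
```

```bash
python3 - <<'E'
import cv2
a=cv2.imread("pics/top0.png")[110:270,60:420]; b=cv2.imread("pics/side0.png")[100:390,120:400]
cv2.imwrite("pics/topc.png",cv2.resize(a,None,fx=2.2,fy=2.2,interpolation=cv2.INTER_CUBIC))
cv2.imwrite("pics/sidec.png",cv2.resize(b,None,fx=2.06,fy=2.06,interpolation=cv2.INTER_CUBIC))
E
```

```text
(no output)
```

View pics/topc.png

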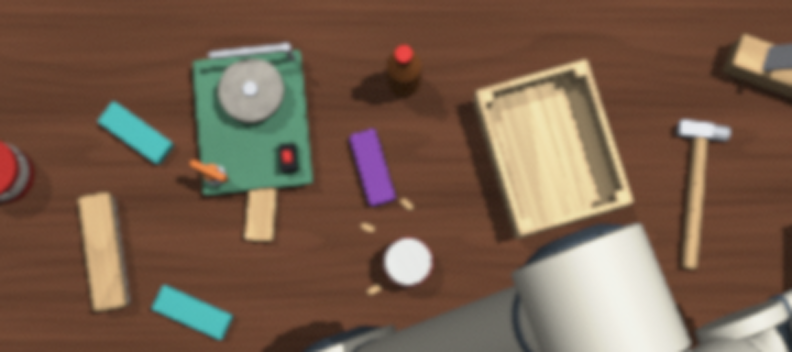

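View pics/sidec.png

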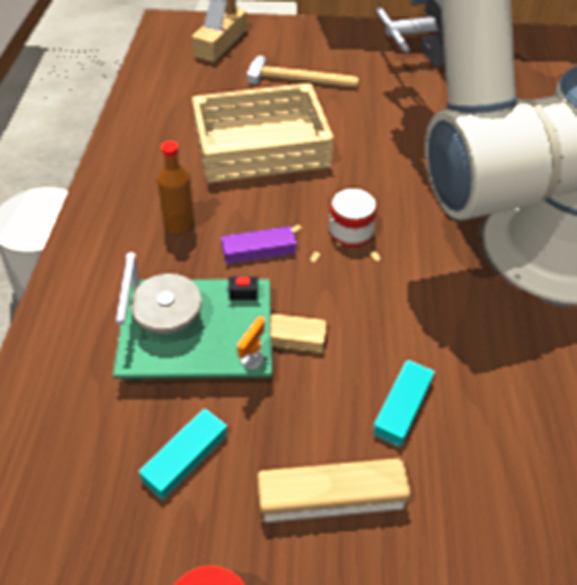

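The top crop shows the real offcut sticking out below the green plate at crop (260,215) (full image ≈ (178,208)). The orange wing is at crop (208,170) and the empty crate at (555,148). The side view agrees, and the purple and turquoise blocks are look-alikes.

```bash
cat > h.py <<'E'
import numpy as np, cv2
from rig import arm, optics
def ray(p,uv):
    W=p["world_to_cam"];R=W[:3,:3];c=-R.T@W[:3,3]
    d=R.T@np.linalg.solve(p["K"],[uv[0],uv[1],1.]);return c,d/np.linalg.norm(d)
def plane(p,uv,z):
    c,d=ray(p,uv);return c+d*(z-c[2])/d[2]
def tri(ps,uvs):
    A=np.zeros((3,3));b=np.zeros(3);rs=[ray(p,u) for p,u in zip(ps,uvs)]
    for c,d in rs:
        M=np.eye(3)-np.outer(d,d);A+=M;b+=M@c
    return np.linalg.solve(A,b)
def proj(p,X):
    q=p["world_to_cam"][:3,:3]@X+p["world_to_cam"][:3,3];q=p["K"]@q;return q[:2]/q[2]
def color(p,lo,hi):
    h=cv2.cvtColor(p["image"],cv2.COLOR_RGB2HSV);return cv2.inRange(h,lo,hi)
def near(m,uv,r):
    k=np.zeros_like(m);cv2.circle(k,tuple(int(v) for v in uv),r,255,-1);return m&k
def comp(m):
    n,l,s,c=cv2.connectedComponentsWithStats(m);i=1+np.argmax(s[1:,4]);return (l==i).astype(np.uint8)*255
def orange(p,uv,r=25):
    m=comp(near(color(p,(5,150,130),(18,255,255)),uv,r));ys,xs=np.nonzero(m)
    return np.array([xs.mean(),ys.mean()]),np.c_[xs,ys].astype(float)
def rect(p,m,z):
    ys,xs=np.nonzero(m);P=np.array([plane(p,(x,y),z)[:2] for x,y in zip(xs,ys)],np.float32)
    return cv2.minAreaRect(P),cv2.boxPoints(cv2.minAreaRect(P))
E
python3 - <<'E'
from h import *
t=optics.snapshot("top");s=optics.snapshot("side")
g=comp(color(t,(60,80,40),(82,255,200)));r,b=rect(t,g,42);print("plate",r,b.round())
gs=comp(color(s,(60,80,40),(82,255,200)));r2,b2=rect(s,gs,42);print("plate side",r2,b2.round())
best=[q for q in optics.trace("offcut_mid",t) if abs(q["position"][0]-180)<12 and abs(q["position"][1]-206)<12][0]
r,b=rect(t,best["pixels"].astype(np.uint8),28);print("offcut",r,b.round())
c=optics.trace("crate",t)[0];r,b=rect(t,c["pixels"].astype(np.uint8),75);print("crate",r,b.round())
ut,Pt=orange(t,(155,187));us,Ps=orange(s,(242,264));X=tri([t,s],[ut,us]);print("wing",ut,us,len(Pt),len(Ps),X,proj(t,X)-ut,proj(s,X)-us)
W=np.array([plane(t,q,X[2]+8)[:2] for q in Pt]);print("blade",cv2.minAreaRect(W.astype(np.float32)), cv2.fitLine(W.astype(np.float32),cv2.DIST_L2,0,.01,.01).ravel())
for n,z in(("oil",95),("tin",75)):
    print(n,plane(t,optics.trace(n,t)[0]["position"],z))
E
```

```text
plate ((628.4212036132812, 258.89215087890625), (236.90341186523438, 187.6686248779297), 5.613611221313477) [[501. 341.]
 [520. 154.]
 [755. 177.]
 [737. 364.]]
plate side ((677.3767700195312, 265.9220275878906), (140.490478515625, 161.45240783691406), 5.337961673736572) [[600. 340.]
 [615. 179.]
 [755. 192.]
 [740. 353.]]
offcut ((466.7570495605469, 242.2178955078125), (47.52829360961914, 89.7402572631836), 86.10099029541016) [[420. 222.]
 [510. 215.]
 [513. 263.]
 [424. 269.]]
crate ((570.18798828125, -259.70489501953125), (268.1089172363281, 212.86471557617188), 15.739945411682129) [[ 412. -194.]
 [ 470. -399.]
 [ 728. -326.]
 [ 670. -121.]]
wing [152.8030303  186.62121212] [258.53 277.26] 66 100 [512.66638192 338.40954555  62.42558565] [-0.99220954  7.83381754] [-9.32472642 -2.40428187]
blade ((540.94091796875, 331.3849792480469), (66.49114990234375, 16.779932022094727), 62.861934661865234) [4.6560088e-01 8.8499480e-01 5.4123590e+02 3.3358267e+02]
oil [695.84964454 -10.8351501   95.        ]
tin [389.80277818  -9.99037568  75.        ]
```

```bash
python3 - <<'E'
from h import *
t=optics.snapshot("top");s=optics.snapshot("side")
ut,Pt=orange(t,(153,186),14);us,Ps=orange(s,(242,263),14)
for n,q,P in(("t",ut,Pt),("s",us,Ps)): print(n,q,len(P),P.min(0),P.max(0),cv2.minAreaRect(P.astype(np.float32)))
X=tri([t,s],[ut,us]);print("wing",X,proj(t,X)-ut,proj(s,X)-us)
# fit blade box (64x12x32): xy,z,angle by silhouette overlap in both views
from scipy.optimize import differential_evolution
def mask(p,P):
    m=np.zeros((384,512),np.uint8);P=P.astype(int);m[P[:,1],P[:,0]]=255
    return cv2.resize(m,None,fx=4,fy=4,interpolation=cv2.INTER_LINEAR)>127
M=[(t,mask(t,Pt)),(s,mask(s,Ps))]
def cost(v):
    c,sn=np.cos(v[3]),np.sin(v[3]);L=0
    B=np.array([[a*32*c-b*6*sn+v[0],a*32*sn+b*6*c+v[1],v[2]+k*16] for a in(-1,1) for b in(-1,1) for k in(-1,1)])
    for p,m in M:
        uv=np.array([proj(p,b) for b in B]);h=cv2.convexHull(((uv+.5)*4-.5).astype(np.float32)).round().astype(np.int32)
        r=np.zeros(m.shape,np.uint8);cv2.fillConvexPoly(r,h,1);r=r>0
        L-=(r&m).sum()/(r|m).sum()
    return L
for zr in((70,110),(86,89),(94,97)):
    o=differential_evolution(cost,[(500,560),(300,345),zr,(.6,1.6)],maxiter=25,popsize=10,seed=1,polish=False);print(o.x.round(2),o.fun)
E
```

```text
t [152.890625 186.71875 ] 64 [146. 182.] [161. 191.] ((153.6000213623047, 186.80001831054688), (16.994115829467773, 4.4721360206604), 26.56505012512207)
s [241.13333333 264.35555556] 45 [236. 254.] [247. 272.] ((241.50001525878906, 263.0), (3.8453874588012695, 21.08954620361328), 32.7352294921875)
wing [537.22345844 327.4985921   98.24925587] [ 0.01184028 -0.22750994] [0.27009245 0.05529455]
[534.64 323.63  92.97   1.11] -0.9794817989159017
[535.15 324.78  88.65   1.12] -0.9726052722465528
[534.58 323.04  95.8    1.12] -0.9883917045056401
```

Call:
{"api": "step_arm", "payload": {"rows": "0.82 -1 0 0 0 0;0.82 -1 0 0 0 0;0.82 -1 0 0 0 0", "jaw": 80}}

```text
t: 1.68
tool_pos: [308.4, -409.1, 214.0]
tcp_rot: [-0.0, 0.975, 0.224, 0.0]
ft_force: [0.6, -0.8, 0.1]
gripper_width: 80.2
grasp_force: 0.0
```

Call:
{"api": "step_arm", "payload": {"rows": "0.82 -1 0 0 0 0;0.82 -1 0 0 0 0;0.82 -1 0 0 0 0"}}

```text
t: 2.05
tool_pos: [344.6, -258.4, 214.1]
tcp_rot: [-0.0, 0.975, 0.224, 0.0]
ft_force: [1.0, -0.6, 1.2]
gripper_width: 80.1
grasp_force: 0.0
```

Call:
{"api": "step_arm", "payload": {"rows": "0.82 -1 0 0 0 0;0.82 -1 0 0 0 0;0.82 -1 0 0 0 0"}}

```text
t: 2.42
tool_pos: [381.1, -107.8, 214.1]
tcp_rot: [-0.0, 0.975, 0.224, 0.0]
ft_force: [0.3, -0.7, -0.6]
gripper_width: 80.0
grasp_force: 0.0
```

Call:
{"api": "step_arm", "payload": {"rows": "0.82 -1 0 0 0 0;0.82 -1 0 0 0 0;0.82 -1 0 0 0 0"}}

```text
t: 2.8
tool_pos: [417.8, 43.2, 214.1]
tcp_rot: [-0.0, 0.975, 0.224, 0.0]
ft_force: [0.4, -0.9, 0.3]
gripper_width: 80.1
grasp_force: 0.0
```

Call:
{"api": "step_arm", "payload": {"rows": "0.82 -1 0 0 0 0.083;0.82 -1 0 0 0 0.083;0.82 -1 0 0 0 0.083;0.82 -1 0 0 0 0.083"}}

```text
t: 3.3
tool_pos: [454.5, 194.1, 213.9]
tcp_rot: [-0.0, 0.999, -0.036, 0.0]
ft_force: [0.0, -0.8, 0.2]
gripper_width: 80.1
grasp_force: 0.0
```

Call:
{"api": "step_arm", "payload": {"rows": "-0.134 -0.407 0.9 0 0 0;-0.134 -0.407 0.9 0 0 0;-0.134 -0.407 0.9 0 0 0"}}

```text
t: 3.68
tool_pos: [439.0, 241.6, 103.0]
tcp_rot: [0.001, 0.999, -0.035, -0.003]
ft_force: [-0.2, 0.6, 0.9]
gripper_width: 79.9
grasp_force: 0.0
```

Call:
{"api": "step_arm", "payload": {"rows": "0 0 0.4 0 0 0;0 0 0.7 0 0 0;0 0 0.83 0 0 0;0 0 0.83 0 0 0"}}

```text
t: 4.18
tool_pos: [441.8, 241.1, 6.7]
tcp_rot: [0.0, 0.999, -0.036, -0.0]
ft_force: [-0.4, 0.1, 0.5]
gripper_width: 80.4
grasp_force: 0.0
```

Call:
{"api": "step_arm", "payload": {"rows": "0 0 0 0 0 0;0 0 0 0 0 0;0 0 0 0 0 0;0 0 0 0 0 0;0 0 0 0 0 0", "jaw": 30, "squeeze": 20}}

```text
t: 4.8
tool_pos: [441.9, 241.8, 6.9]
tcp_rot: [-0.0, 0.999, -0.036, 0.001]
ft_force: [-1.9, 4.6, 9.7]
gripper_width: 46.5
grasp_force: 20.0
```

Call:
{"api": "step_arm", "payload": {"rows": "-0.05 0 0 0 0 0;-0.12 0 0 0 0 0;-0.22 0 0 0 0 0;-0.34 0 0 0 0 0;-0.48 0 0 0 0 0;-0.65 0 0 0 0 0;-0.65 0 0 0 0 0"}}

```text
t: 5.68
tool_pos: [362.3, 247.0, 6.8]
tcp_rot: [-0.0, 0.999, -0.036, -0.0]
ft_force: [-10.0, 7.8, 19.1]
gripper_width: 45.6
grasp_force: 19.9
```

Call:
{"api": "step_arm", "payload": {"rows": "0 0 -0.2 0 0 0;0 0 -0.6 0 0 0;0 0 -1 0 0 0;0 0 -1 0 0 0"}}

```text
t: 6.18
tool_pos: [365.1, 247.6, 129.2]
tcp_rot: [-0.001, 0.999, -0.036, 0.003]
ft_force: [0.3, 0.1, -1.4]
gripper_width: 45.4
grasp_force: 19.8
```

```bash
python3 - <<'E'
from h import *
t=optics.snapshot("top");s=optics.snapshot("side")
np.savez("after.npz",t=t["image"],s=s["image"])
a=cv2.resize(t["image"][110:270,90:290],None,fx=2,fy=2,interpolation=cv2.INTER_CUBIC);b=cv2.resize(s["image"][210:300,160:290],None,fx=4,fy=4,interpolation=cv2.INTER_CUBIC)[:360,:400]
h=max(a.shape[0],b.shape[0]);c=np.zeros((h,800,3),np.uint8);c[:a.shape[0],:400]=a;c[:b.shape[0],400:]=b
cv2.imwrite("pics/after.png",c[:,:,::-1])
g=comp(color(t,(60,80,40),(82,255,200)));r,b=rect(t,g,42);print("plate",r,b.round())
E
```

```text
plate ((625.05224609375, 261.595458984375), (235.481689453125, 185.66160583496094), 6.1976728439331055) [[498. 341.]
 [518. 157.]
 [752. 182.]
 [732. 367.]]
```

View pics/after.png

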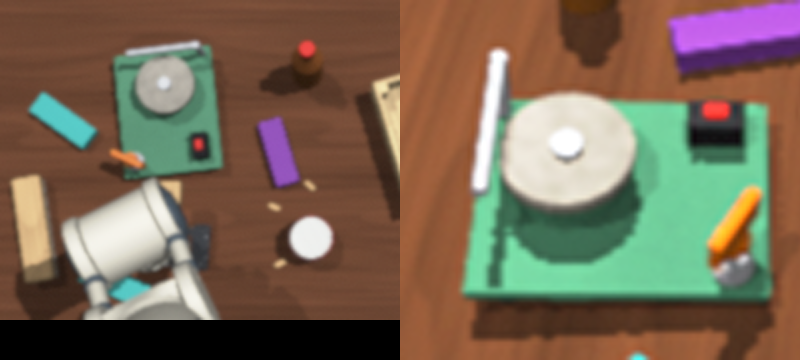

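The picture shows the offcut pulled clear and held. The plate moved only about 3 mm, and the wing is at about crop (128,157). Next I carry the offcut to the crate.

Call:
{"api": "step_arm", "payload": {"rows": "0.331 0.844 0 0 0 0;0.331 0.844 0 0 0 0;0.331 0.844 0 0 0 0"}}

```text
t: 6.65
tool_pos: [395.8, 140.5, 125.1]
tcp_rot: [0.0, 0.999, -0.038, -0.001]
ft_force: [-0.3, 0.1, -0.7]
gripper_width: 45.5
grasp_force: 19.8
```

Call:
{"api": "step_arm", "payload": {"rows": "0.331 0.844 0 0 0 0;0.331 0.844 0 0 0 0;0.331 0.844 0 0 0 0"}}

```text
t: 7.02
tool_pos: [428.6, 37.4, 125.3]
tcp_rot: [0.0, 0.999, -0.037, -0.001]
ft_force: [-1.4, 0.2, -1.6]
gripper_width: 45.4
grasp_force: 19.9
```

Call:
{"api": "step_arm", "payload": {"rows": "0.331 0.844 0 0 0 0;0.331 0.844 0 0 0 0;0.331 0.844 0 0 0 0"}}

```text
t: 7.4
tool_pos: [461.3, -65.9, 125.5]
tcp_rot: [-0.0, 0.999, -0.037, -0.0]
ft_force: [-0.6, 0.6, -1.1]
gripper_width: 45.4
grasp_force: 19.9
```

Call:
{"api": "step_arm", "payload": {"rows": "0.331 0.844 0 0 0 0;0.331 0.844 0 0 0 0;0.331 0.844 0 0 0 0"}}

```text
t: 7.78
tool_pos: [493.8, -169.4, 125.4]
tcp_rot: [-0.0, 0.999, -0.037, -0.0]
ft_force: [0.2, 0.8, -1.7]
gripper_width: 45.5
grasp_force: 19.9
```

Call:
{"api": "step_arm", "payload": {"rows": "0.331 0.844 0 0 0 -0.055;0.331 0.844 0 0 0 -0.055;0.331 0.844 0 0 0 -0.055;0.331 0.844 0 0 0 -0.055"}}

```text
t: 8.28
tool_pos: [524.9, -270.1, 125.4]
tcp_rot: [-0.001, 0.991, 0.136, -0.001]
ft_force: [0.3, 0.5, -1.7]
gripper_width: 45.2
grasp_force: 19.9
```

```bash
python3 - <<'E'
from h import *
t=optics.snapshot("top");s=optics.snapshot("side");np.savez("after2.npz",t=t["image"],s=s["image"])
g=comp(color(t,(60,80,40),(82,255,200)));r,b=rect(t,g,42);print("plate",r,b.round())
a=cv2.resize(t["image"][130:230,130:350],None,fx=3.6,fy=3.6,interpolation=cv2.INTER_CUBIC)
cv2.imwrite("pics/crate.png",a[:,:,::-1])
E
```

```text
plate ((625.0711059570312, 261.4219970703125), (235.481689453125, 185.3126983642578), 6.1976728439331055) [[498. 341.]
 [518. 157.]
 [752. 182.]
 [732. 366.]]
```

View pics/crate.png

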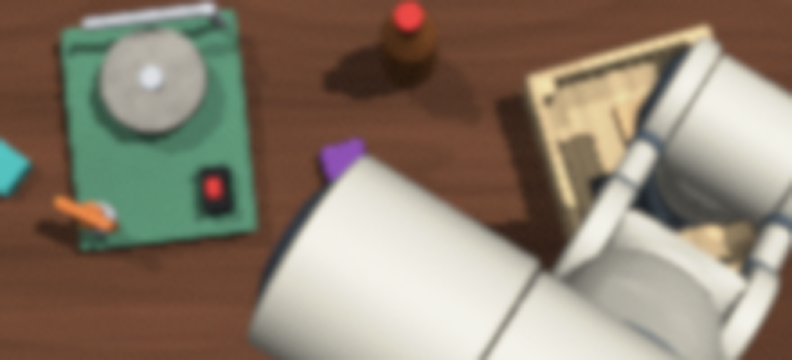

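The gripper and offcut are over the crate, so I lower and release there.

Call:
{"api": "step_arm", "payload": {"rows": "0 0 0.4 0 0 0;0 0 0.7 0 0 0;0 0 0.85 0 0 0;0 0 0.9 0 0 0;0 0 0.9 0 0 0"}}

```text
t: 9.0
tool_pos: [525.8, -272.4, 19.0]
tcp_rot: [0.0, 0.991, 0.137, 0.0]
ft_force: [-0.4, -0.1, -0.1]
gripper_width: 45.4
grasp_force: 19.9
```

Call:
{"api": "step_arm", "payload": {"rows": "0 0 0 0 0 0;0 0 0 0 0 0;0 0 0 0 0 0", "jaw": 70}}

```text
t: 9.38
tool_pos: [525.6, -272.7, 18.8]
tcp_rot: [0.0, 0.991, 0.136, 0.0]
ft_force: [-0.4, -0.2, -0.5]
gripper_width: 69.4
grasp_force: 0.0
```

Call:
{"api": "step_arm", "payload": {"rows": "0 0 -0.3 0 0 0;0 0 -0.8 0 0 0;0 0 -1 0 0 0;0 0 -1 0 0 0"}}

```text
t: 9.88
tool_pos: [526.4, -273.1, 140.5]
tcp_rot: [0.001, 0.991, 0.137, 0.002]
ft_force: [-0.1, -0.4, -0.9]
gripper_width: 70.0
grasp_force: 0.0
```

```bash
python3 - <<'E'
from h import *
# wing + tilt estimate from stored pictures (calibration from live snapshot)
t=optics.snapshot("top");s=optics.snapshot("side")
for p,k in((t,"t"),(s,"s")): p["image"]=np.load("after2.npz")[k]
ut,Pt=orange(t,(153,187),14);us,Ps=orange(s,(240,265),16);X=tri([t,s],[ut,us])
print(ut,us,len(Pt),len(Ps),X,proj(s,X)-us)
from scipy.optimize import least_squares
def corners(p):
    m=comp(color(p,(60,80,40),(82,255,200)));m=cv2.morphologyEx(m,cv2.MORPH_CLOSE,np.ones((5,5)))
    c=cv2.convexHull(max(cv2.findContours(m,0,2)[0],key=cv2.contourArea))
    return cv2.minAreaRect(c),cv2.approxPolyDP(c,4,True)[:,0]
for p in(t,s): print(corners(p))
E
```

```text
[151.54285714 188.32857143] [242.8372093  267.81395349] 70 43 [531.99948626 334.02408683  90.31952659] [0.11165848 0.02295532]
(((173.54818725585938, 166.3240509033203), (59.842124938964844, 48.25759506225586), 83.51692199707031), array([[193, 134],
       [199, 192],
       [153, 198],
       [148, 140]], dtype=int32))
(((214.0, 262.5), (76.0, 43.0), 0.0), array([[251, 241],
       [251, 284],
       [176, 283],
       [184, 246]], dtype=int32))
```

```bash
python3 - <<'E'
from h import *
t=optics.snapshot("top")
m=comp(near(color(t,(3,110,70),(20,255,255)),(153,189),13));ys,xs=np.nonzero(m)
P=np.array([plane(t,(x,y),90)[:2] for x,y in zip(xs,ys)],np.float32)
print(len(xs),xs.min(),xs.max(),ys.min(),ys.max(),cv2.minAreaRect(P),cv2.fitLine(P,cv2.DIST_L2,0,.01,.01).ravel())
a=cv2.resize(t["image"][165:210,130:185],None,fx=9,fy=9,interpolation=cv2.INTER_NEAREST);b=cv2.resize(np.dstack([m]*3)[165:210,130:185],(300,245))
c=np.zeros((405,800,3),np.uint8);c[:,:495]=a;c[:245,500:]=b;cv2.imwrite("pics/wing.png",c[:,:,::-1])
E
```

```text
177 140 161 177 193 ((528.1912841796875, 343.12603759765625), (79.71202087402344, 53.12919235229492), 40.807579040527344) [4.882334e-01 8.727131e-01 5.357675e+02 3.440883e+02]
```

View pics/wing.png

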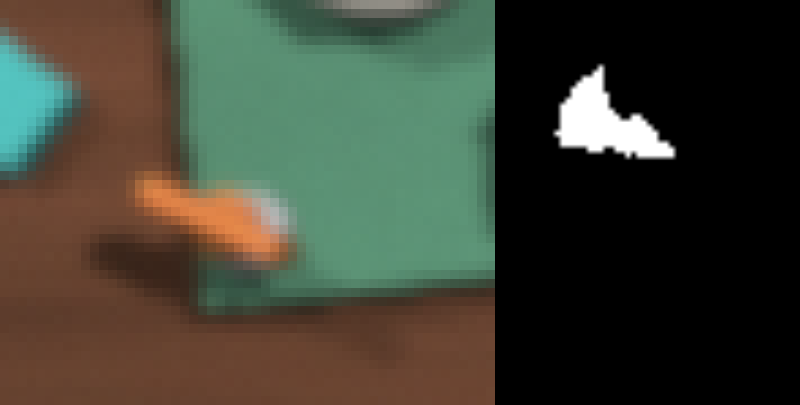

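The close-up shows the blade from crop (137,185) to (290,255), so its middle is at about full pixel (153.7,189.5), which is (527,326) in the world with the blade at about 64°. When the offcut came out the wing dropped about 8 mm. That means the value is about −238° (9.9 mm short), not −58°.

Call:
{"api": "step_arm", "payload": {"rows": "0.27 -0.963 0 0 0 -0.1267;0.27 -0.963 0 0 0 -0.1267;0.27 -0.963 0 0 0 -0.1267;0.27 -0.963 0 0 0 -0.1267;0.27 -0.963 0 0 0 -0.1267", "jaw": 45}}

```text
t: 10.65
tool_pos: [524.7, -152.0, 137.1]
tcp_rot: [-0.001, 0.859, 0.512, -0.001]
ft_force: [0.2, -0.0, -0.1]
gripper_width: 44.6
grasp_force: 0.0
```

Call:
{"api": "step_arm", "payload": {"rows": "0.877 -0.48 0 0 0 -0.1267;0.877 -0.48 0 0 0 -0.1267;0.877 -0.48 0 0 0 -0.1267;0.877 -0.48 0 0 0 -0.1267;0.877 -0.48 0 0 0 -0.1267"}}

```text
t: 11.28
tool_pos: [524.6, -32.1, 137.1]
tcp_rot: [-0.001, 0.594, 0.805, -0.001]
ft_force: [-0.0, 0.2, 0.0]
gripper_width: 45.0
grasp_force: 0.0
```

Call:
{"api": "step_arm", "payload": {"rows": "0.957 0.29 0 0 0 -0.1267;0.957 0.29 0 0 0 -0.1267;0.957 0.29 0 0 0 -0.1267;0.957 0.29 0 0 0 -0.1267;0.957 0.29 0 0 0 -0.1267"}}

```text
t: 11.9
tool_pos: [524.5, 87.7, 137.0]
tcp_rot: [-0.001, 0.235, 0.972, -0.0]
ft_force: [0.0, 0.4, 0.1]
gripper_width: 45.0
grasp_force: 0.0
```

Call:
{"api": "step_arm", "payload": {"rows": "0.462 0.887 0 0 0 -0.1267;0.462 0.887 0 0 0 -0.1267;0.462 0.887 0 0 0 -0.1267;0.462 0.887 0 0 0 -0.1267;0.462 0.887 0 0 0 -0.1267"}}

```text
t: 12.52
tool_pos: [524.4, 207.6, 136.9]
tcp_rot: [-0.001, -0.16, 0.987, -0.0]
ft_force: [-0.9, 0.5, -0.1]
gripper_width: 45.2
grasp_force: 0.0
```

Call:
{"api": "step_arm", "payload": {"rows": "-0.31 0.95 0 0 0 -0.1267;-0.31 0.95 0 0 0 -0.1267;-0.31 0.95 0 0 0 -0.1267;-0.31 0.95 0 0 0 -0.1267;-0.31 0.95 0 0 0 -0.1267;-0.31 0.95 0 0 0 -0.1267"}}

```text
t: 13.28
tool_pos: [524.4, 327.2, 137.1]
tcp_rot: [-0.001, -0.528, 0.849, 0.0]
ft_force: [0.3, 0.5, -0.1]
gripper_width: 44.8
grasp_force: 0.0
```

```bash
python3 - <<'E'
from h import *
t=optics.snapshot("top");s=optics.snapshot("side")
print(np.round(arm.read_state()["joint_pos"],2),np.round(arm.read_state()["tool_pos"],1),arm.read_state()["tcp_rot"])
a=cv2.resize(t["image"][110:270,260:400],None,fx=2.5,fy=2.5,interpolation=cv2.INTER_CUBIC)
b=cv2.resize(s["image"][200:300,160:290],None,fx=4,fy=4,interpolation=cv2.INTER_CUBIC)[:400,80:520]
c=np.zeros((400,790,3),np.uint8);c[:,:350]=a;c[:,350:]=b;cv2.imwrite("pics/pre.png",c[:,:,::-1])
E
```

```text
[ 0.46  0.56  1.45  0.    1.13 -2.22] [524.7 327.2 137.5] [-6.92479013e-04 -5.27448287e-01  8.49586851e-01  8.62810989e-05]
```

View pics/pre.png

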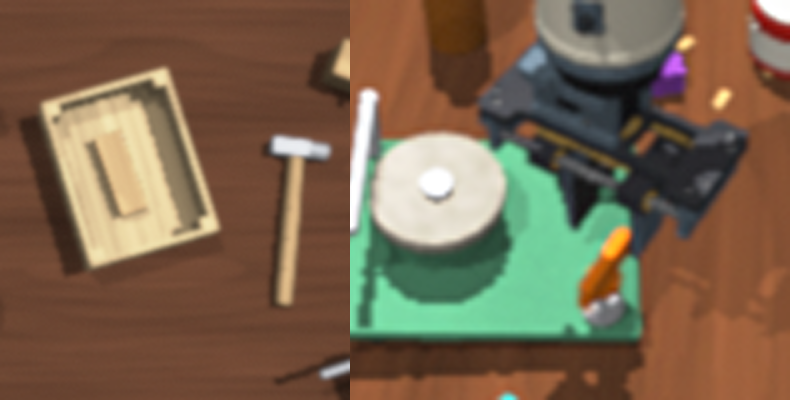

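The offcut lies in the crate. The gripper is centred over the wing in the side view, with the blade at about crop (604,268), and this matches the projected (527,326,88). I descend and close lightly.

Call:
{"api": "step_arm", "payload": {"rows": "0 -0.0225 0.2 0 0 0;0 -0.0225 0.4 0 0 0;0 -0.0225 0.515 0 0 0;0 -0.0225 0.515 0 0 0"}}

```text
t: 13.88
tool_pos: [526.9, 326.0, 75.7]
tcp_rot: [-0.001, -0.528, 0.849, 0.0]
ft_force: [-0.1, -0.4, 0.5]
gripper_width: 45.3
grasp_force: 0.0
```

Call:
{"api": "step_arm", "payload": {"rows": "0 0 0 0 0 0;0 0 0 0 0 0;0 0 0 0 0 0;0 0 0 0 0 0", "jaw": 5, "squeeze": 4}}

```text
t: 14.38
tool_pos: [528.9, 326.1, 77.4]
tcp_rot: [0.001, -0.528, 0.849, -0.001]
ft_force: [7.4, -3.5, -3.3]
gripper_width: 30.0
grasp_force: 3.8
```

Call:
{"api": "step_arm", "payload": {"rows": "0 0 0 0 0 0;0 0 -0.07 0 0 0;0 0 -0.07 0 0 0", "jaw": 40}}

```text
t: 14.75
tool_pos: [527.9, 326.6, 86.1]
tcp_rot: [0.001, -0.528, 0.849, -0.0]
ft_force: [-0.1, 1.4, -0.5]
gripper_width: 40.3
grasp_force: 0.0
```

Call:
{"api": "step_arm", "payload": {"rows": "0 0 0 0 0 0;0 0 0 0 0 0;0 0 0 0 0 0;0 0 0 0 0 0", "jaw": 5}}

```text
t: 15.25
tool_pos: [528.4, 325.9, 84.8]
tcp_rot: [0.001, -0.528, 0.849, -0.001]
ft_force: [7.3, -3.9, -3.4]
gripper_width: 13.9
grasp_force: 3.8
```

```bash
python3 - <<'E'
from h import *
s=optics.snapshot("side")
cv2.imwrite("pics/grip.png",cv2.resize(s["image"][215:295,190:280],None,fx=7,fy=7,interpolation=cv2.INTER_CUBIC)[:,:,::-1])
X=arm.read_state()["tool_pos"];print(X,(proj(s,X)-[190,215])*7,(proj(s,np.array([527,326,88]))-[190,215])*7)
E
```

```text
[528.39329989 325.89062569  84.79958989] [380.8391841  362.91546169] [383.85187888 358.86231282]
```

View pics/grip.png

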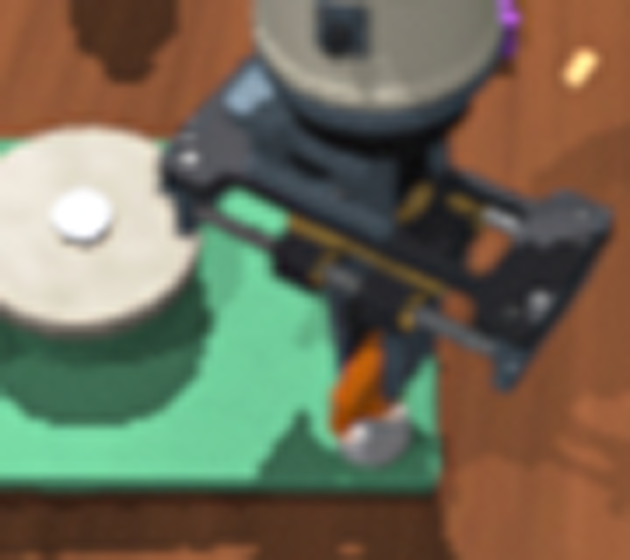

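The first close stopped on the hub. After rising 8 mm the fingers hold the blade, opening 13.9 mm, with orange seen between the fingers at crop (360,390). Now I turn it clockwise.

Call:
{"api": "step_arm", "payload": {"rows": "0 -0.012 0 0 0 0;0 -0.012 0 0 0 0;0 -0.012 0 0 0 0;0 -0.012 0 0 0 0.01;0 -0.012 0 0 0 0.025;0.002 -0.015 0 0 0 0.04;0.003 -0.018 0 0 0 0.055;0.004 -0.02 0 0 0 0.07;0.005 -0.022 0 0 0 0.0833;0.005 -0.022 0 0 0 0.0833", "squeeze": 12}}

```text
t: 16.55
tool_pos: [530.0, 324.6, 85.0]
tcp_rot: [0.0, -0.291, 0.957, -0.0]
ft_force: [2.5, 0.2, -0.1]
gripper_width: 12.6
grasp_force: 12.0
```

```bash
python3 - <<'E'
from h import *
s=arm.read_state();print(s["moment"],s["ft_force"])
t=optics.snapshot("top");g=comp(color(t,(60,80,40),(82,255,200)));r,b=rect(t,g,42);print("plate",r,b.round())
E
```

```text
[ 0.01841042 -0.86222698 -0.01256364] [ 2.53959484  0.19628243 -0.06016019]
plate ((628.6470336914062, 233.67147827148438), (235.64810180664062, 128.6298065185547), 5.572707653045654) [[505. 286.]
 [518. 158.]
 [752. 181.]
 [740. 309.]]
```

Call:
{"api": "step_arm", "payload": {"rows": "0 -0.002 0 0 0 0.02;0 -0.004 0 0 0 0.04;0 -0.006 0 0 0 0.06;0 -0.008 0 0 0 0.08;0 -0.01 0 0 0 0.1;0 -0.012 0 0 0 0.12;0 -0.014 0 0 0 0.14;0 -0.0146 0 0 0 0.155;0 -0.0146 0 0 0 0.1667"}}

```text
t: 17.73
tool_pos: [531.0, 324.2, 85.3]
tcp_rot: [0.0, 0.227, 0.974, 0.001]
ft_force: [1.9, 8.0, 1.6]
gripper_width: 11.6
grasp_force: 12.0
```

Call:
{"api": "step_arm", "payload": {"rows": "-0.002 -0.001 0 0 0 0.02;-0.003 -0.002 0 0 0 0.04;-0.005 -0.003 0 0 0 0.06;-0.006 -0.004 0 0 0 0.08;-0.008 -0.005 0 0 0 0.1;-0.009 -0.006 0 0 0 0.12;-0.011 -0.007 0 0 0 0.14;-0.012 -0.008 0 0 0 0.155;-0.012 -0.008 0 0 0 0.1667"}}

```text
t: 18.85
tool_pos: [533.2, 323.3, 85.7]
tcp_rot: [0.0, 0.684, 0.73, 0.003]
ft_force: [7.1, 9.9, -1.3]
gripper_width: 12.1
grasp_force: 12.0
```

Call:
{"api": "step_arm", "payload": {"rows": "-0.002 0.001 0 0 0 0.02;-0.004 0.002 0 0 0 0.04;-0.005 0.003 0 0 0 0.06;-0.007 0.004 0 0 0 0.08;-0.008 0.004 0 0 0 0.1;-0.01 0.005 0 0 0 0.12;-0.012 0.006 0 0 0 0.14;-0.013 0.007 0 0 0 0.155;-0.013 0.007 0 0 0 0.1667;-0.013 0.007 0 0 0 0.1667"}}

```text
t: 20.1
tool_pos: [534.7, 321.0, 85.7]
tcp_rot: [-0.0, 0.957, 0.291, 0.003]
ft_force: [11.5, 3.2, -0.3]
gripper_width: 12.4
grasp_force: 12.0
```

```bash
python3 - <<'E'
from h import *
s=arm.read_state();print(s["moment"],s["ft_force"],s["tcp_rot"])
t=optics.snapshot("top");sd=optics.snapshot("side");g=comp(color(t,(60,80,40),(82,255,200)));r,b=rect(t,g,42);print("plate",r,b.round())
g=comp(color(sd,(60,80,40),(82,255,200)));c=cv2.convexHull(max(cv2.findContours(g,0,2)[0],key=cv2.contourArea));print(cv2.approxPolyDP(c,4,True)[:,0].tolist())
E
```

```text
[ 0.62283475 -2.29452798 -0.0674045 ] [11.53936016  3.24781329 -0.30518646] [-2.91529193e-04  9.56860488e-01  2.90536199e-01  2.57666105e-03]
plate ((630.1668701171875, 230.49581909179688), (236.75062561035156, 127.1170654296875), 5.825274467468262) [[506. 282.]
 [519. 155.]
 [754. 179.]
 [741. 306.]]
[[222, 245], [215, 269], [180, 279], [184, 240]]
```

Call:
{"api": "step_arm", "payload": {"rows": "0.005 0.002 0 0 0 0.02;0.01 0.004 0 0 0 0.04;0.015 0.006 0 0 0 0.06;0.02 0.008 0 0 0 0.07;0.02 0.008 0 0 0 0.0778;0.02 0.008 0 0 0 0.0778;0.02 0.008 0 0 0 0.0778"}}

```text
t: 21.08
tool_pos: [536.4, 320.8, 85.5]
tcp_rot: [-0.0, 0.999, 0.051, 0.001]
ft_force: [7.6, -0.8, 1.8]
gripper_width: 11.5
grasp_force: 12.0
```

```bash
python3 - <<'E'
from h import *
s=arm.read_state();print(s["moment"],s["ft_force"],s["tcp_rot"],np.degrees(2*np.arctan2(s["tcp_rot"][2],s["tcp_rot"][1])))
t=optics.snapshot("top");g=color(t,(60,80,40),(82,255,200))
cv2.imwrite("pics/lev.png",cv2.resize(t["image"][120:220,120:230],None,fx=5,fy=5,interpolation=cv2.INTER_CUBIC)[:,:,::-1])
E
```

```text
[-0.29082569 -1.37871339 -0.07860282] [ 7.58124721 -0.84339593  1.82524745] [-2.85717086e-04  9.98700573e-01  5.09410207e-02  1.44778623e-03] 5.839944971146093
```

View pics/lev.png

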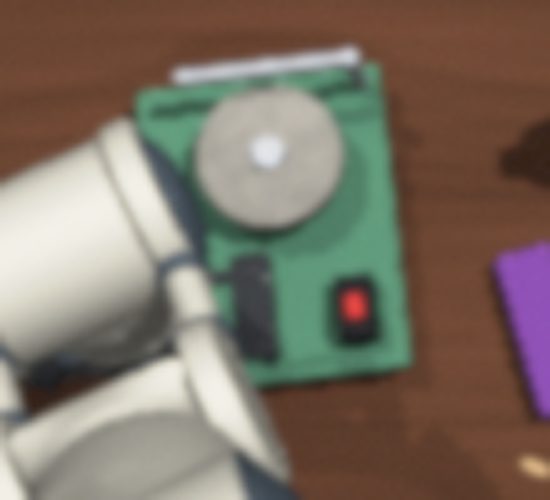

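The top view shows the machine in place with the wing held in line with the plate. I release, back off and check it.

Call:
{"api": "step_arm", "payload": {"rows": "0.012 0 0 0 0 0;0.012 0 0 0 0 0;0.012 0 0 0 0 0", "jaw": 40}}

```text
t: 21.5
tool_pos: [535.9, 320.7, 84.7]
tcp_rot: [0.0, 0.999, 0.05, -0.0]
ft_force: [-0.8, -0.1, 0.9]
gripper_width: 38.4
grasp_force: 0.0
```

Call:
{"api": "step_arm", "payload": {"rows": "0 0 -0.2 0 0 0;0 0 -0.5 0 0 0;0 0 -0.8 0 0 0;0 0 -0.8 0 0 0"}}

```text
t: 22.0
tool_pos: [537.4, 321.5, 183.6]
tcp_rot: [-0.001, 0.999, 0.05, 0.002]
ft_force: [0.4, 0.2, 0.4]
gripper_width: 40.0
grasp_force: 0.0
```

Call:
{"api": "step_arm", "payload": {"rows": "-0.4 1 0 0 0 0;-0.4 1 0 0 0 0;-0.4 1 0 0 0 0"}}

```text
t: 22.38
tool_pos: [498.5, 193.5, 180.2]
tcp_rot: [0.0, 0.999, 0.049, -0.001]
ft_force: [0.0, 0.6, 0.4]
gripper_width: 39.8
grasp_force: 0.0
```

Call:
{"api": "step_arm", "payload": {"rows": "0 1 0 0 0 0;0 1 0 0 0 0;0 1 0 0 0 0"}}

```text
t: 22.75
tool_pos: [512.8, 74.5, 180.3]
tcp_rot: [0.0, 0.999, 0.048, -0.0]
ft_force: [-0.6, 1.1, 1.1]
gripper_width: 40.1
grasp_force: 0.0
```

Call:
{"api": "step_arm", "payload": {"rows": "0 1 0 0 0 0;0 1 0 0 0 0;0 1 0 0 0 0;0 1 0 0 0 0"}}

```text
t: 23.25
tool_pos: [524.3, -41.3, 180.5]
tcp_rot: [-0.0, 0.999, 0.05, -0.0]
ft_force: [-0.5, 0.4, -0.5]
gripper_width: 40.0
grasp_force: 0.0
```

```bash
python3 - <<'E'
from h import *
t=optics.snapshot("top");s=optics.snapshot("side")
g=comp(color(t,(60,80,40),(82,255,200)));r,b=rect(t,g,42);print("plate",r,b.round())
m=cv2.morphologyEx(g,cv2.MORPH_CLOSE,np.ones((9,9)));R=cv2.boxPoints(r)
ys,xs=np.nonzero(cv2.Canny(m,50,150));E=np.array([plane(t,(x,y),42)[:2] for x,y in zip(xs,ys)])
a=np.radians(r[2]);Q=(E-np.array(r[0]))@np.array([[np.cos(a),-np.sin(a)],[np.sin(a),np.cos(a)]])
for i,sg,h,o in((1,1,94,105),(1,-1,94,105),(0,-1,119,80)):
    k=(abs(sg*Q[:,i]-h)<6)&(abs(Q[:,1-i])<o);d=cv2.fitLine(E[k].astype(np.float32),cv2.DIST_HUBER,0,.01,.01).ravel();print(k.sum(),np.degrees(np.arctan2(d[1],d[0])))
ut,Pt=orange(t,(153,188),16);P=np.array([plane(t,q,90)[:2] for q in Pt],np.float32)
print(len(P),cv2.minAreaRect(P)); d=cv2.fitLine(P,cv2.DIST_L2,0,.01,.01).ravel();print(np.degrees(np.arctan2(d[1],d[0])),d)
A=cv2.resize(t["image"][120:210,130:220],None,fx=4.4,fy=4.4,interpolation=cv2.INTER_CUBIC);B=cv2.resize(s["image"][215:305,170:260],None,fx=4.4,fy=4.4,interpolation=cv2.INTER_CUBIC)
cv2.imwrite("pics/chk.png",np.hstack([A,B])[:,:,::-1])
E
```

```text
plate ((627.4258422851562, 260.1724853515625), (236.45457458496094, 186.69677734375), 6.440272808074951) [[499. 340.]
 [520. 154.]
 [755. 181.]
 [734. 366.]]
37 6.8427873
53 6.223482
38 -83.39784
66 ((531.023681640625, 319.43115234375), (56.58834457397461, 18.525489807128906), 1.0282896757125854)
6.1710777 [9.9420536e-01 1.0749751e-01 5.3076196e+02 3.2021835e+02]
```

View pics/chk.png

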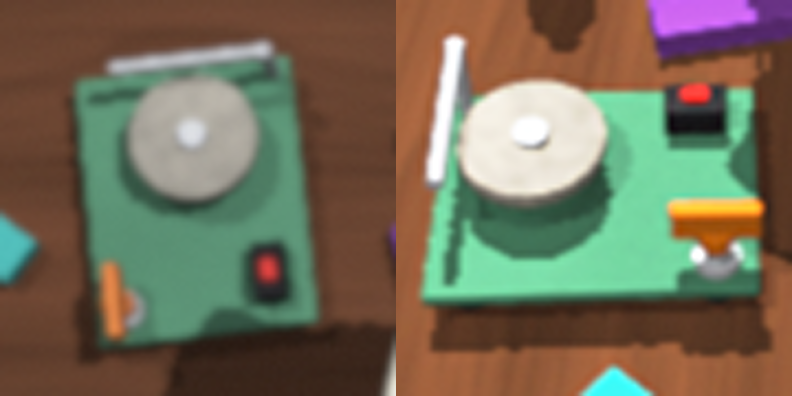

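The view shows the blade at crop (113,300) in line with the plate: about 5.8° against a plate yaw of about 6.5°, or roughly 0.03 mm of screw travel. The wing axis at (531,320) is within 1 mm of where it should be on a level machine. I hand in.

```bash
python3 -c "
from rig import arm
print(arm.finish_job())"
```

```text
the job is handed in; nothing more can be done
None
```

I pulled the offcut out and put it in the crate, then turned the wing about 238° clockwise until its blade lined up with the plate (within about 1°). By the camera images the sharpener now stands level in its place; I didn't test it for wobble. The arm met no bystanders, and I handed the job in at about 23 s without any verdict coming back.

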